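# Clear the solder spool and open the fume damper

## Task

The damper of the bench fume duct is shut, and a solder spool left on top of the duct stands in the way of its red handle. First set the spool down (do not drop it) standing upright in the empty grey tray, then swing the red handle a quarter turn until it points along the duct, fully open against its stop. Do not swing the handle towards the spool while the spool is still on the duct, and leave the circuit board, the parts tub, the flux bottle and the screwdriver where they are.

Things in the scene. Friction and masses are not known exactly. Their poses are not given: they have to be found in the camera images.
- duct: Flat grey sheet-metal fume duct fixed to the bench, 100 mm wide (x), 45 mm high, its flat top 45 mm above the bench. Origin on the bench under the damper's pivot. Its length lies along its own y: the steel inlet flange ends at y = +80 mm, the far flange at y = -193 mm, then a black hose bends down into the bench (to y = -245 mm). Its position and yaw vary.
- damper (a joint): Damper handle angle: 0 = closed (handle across the duct, pointing to the duct's -x), grows as the handle turns counter-clockwise seen from above, to 1.571 = fully open stop (handle along the duct, pointing to the duct's -y). It starts between 0 and 0.25, stays where it is left, and needs about 0.4 N m to turn.
- damper_hinge (a point): The handle's vertical pivot axis, at the height of the middle of the handle (84 mm above the bench). Fixed to the duct.
- damper_grip (a point): Middle of the red plastic grip of the handle, 115 mm from the pivot. The grip is 80 mm long (75 to 155 mm from the pivot), 18 mm wide, 20 mm high (74 to 94 mm above the bench). The point's x axis points along the handle back to the pivot, z up. Moves with the handle.
- spool: Solder spool standing upright: blue flanges 56 mm in diameter, 5 mm thick, at bottom and top, silver winding 53 mm in diameter between, 65 mm tall in all, about 0.4 kg. Origin at the centre of its underside, z up along its axis. It starts standing on the duct's flat top, about 100 to 140 mm from the pivot.
- tray: Empty grey plastic tray, open at the top, 140 x 140 mm outside, 30 mm high, walls and floor 4 mm thick, 0.7 kg, loose on the bench. Origin at the centre of its underside, x and y along its sides. It stands to the left or to the right.
- board: Green circuit board lying flat, 100 (x) x 130 (y) mm, 4 mm thick, with parts up to 16 mm high. Origin at the centre of its underside. Bystander; lies on the other side from the tray.
- tub: Black open tub, 90 x 90 mm, 35 mm high, with yellow disc capacitors. Origin at the centre of its underside. Bystander.
- flux: Amber flux bottle with a black cap, 48 mm in diameter, 110 mm tall. Origin at the centre of its underside. Bystander beyond the duct.
- driver: Screwdriver with a yellow handle lying on the bench, along its x. Origin at its middle on the bench. Bystander.
There are look-alikes about, which are no part of the job. What is meant by the tray is not pink, and is the smaller of those in its own colour.

How it is judged:
By the outcome, as a careful person would: the job done as asked, in the order asked, and still so for the second after the job is handed in, with the robot touching nothing.
It also fails if it takes over 59 s, if anything falls off the work surface, if the arm or the gripper's body presses on something with over 40 N, if the wrist force passes 120 N, or if a joint passes its speed limit or range.

## Robot

A 6-joint arm with a two-finger parallel gripper is mounted at the origin on the work surface. World frame = base frame: x ahead of the robot, y to its left, z up, the work surface at z = 0. Lengths are in mm, angles in rad, forces in N, time in s.
With the tool pointing down it reaches from about 275 to 750 mm from the base axis. Payload 10.2 kg.
Tool frame: the origin (TCP) lies between the finger pads; the fingertips stand 25 mm ahead of it and the grasp point (between the pads) lies 6 mm ahead of it; z points along the fingers, y is the line along which they close (so a half turn about z gives the same grasp; the last joint's range is limited). The gripper opens to 85 mm and grips with 20 to 120 N. Pads are 22 mm wide; open, the fingers measure 114 mm over their backs; the gripper's body (76 mm by 85 mm) begins 54 mm behind the grasp point. The pads swing forward as they close: fully open they stand 13 mm farther back than shut.
Start: joints at [-1.402, 0.313, 1.498, -0, 1.331, -0.223], TCP at [200.461, -485.229, 256.294] pointing down, gripper open.
Joint ranges: [-2.94, 2.94], [-0.97, 2.17], [0.19, 2.56], [-1.23, 4.37], [0.02, 3.11], [-2.88, 2.88]. Speed limits (rad/s): [2.39, 2.39, 3.01, 3.14, 3.14, 3.14].

## Interface

Orientations are given as a unit quaternion [w, x, y, z].
In Python, from rig import ctrl, eyes, finish_job gives the robot as it stands.
- The arm moves only by the tool step_arm, never from a script. Its argument "increments" is a list of rows, each an object of numbers: "dx", "dy", "dz": the shift along the tool's x, y, z in units of 25 mm (1.0 is 25 mm); "wx", "wy", "wz": the turn, a rotation vector about the tool's x, y, z in units of 6 degrees (1.0 is 6 degrees). A call has 1 to 5 rows; each row shifts and turns the commanded pose from where the row before left it, along the tool's axes as they then stand; what a row does not reach is not made up. A row lasts 1/10 s, in which the tool goes at most 50 mm and 8.59 degrees, less where a joint would pass 70% of its speed; a pose out of reach is approached as far as the arm can. A call is refused whole if a number of a shift passes 1 or a number of a turn 1, either way. A call with a gripper value outside its range is refused whole. "fingers" is the finger opening in mm, from 0 to 85.4, set as the call begins (left out, the last holds). The fingers move at their own pace and stop on an object; "squeeze" is the grip in N (left out, the last holds). Time passes only in rows, so rows that do not move let the fingers close. It gives the time, the measured TCP pose, the force, the opening and the grip force at its end, in the units of the state.
- ctrl.sense(): the state, without advancing time (a new reading comes with each control period).
- eyes.capture(name): name is "side" or "top" or "wrist"; returns a dict with "frame" (480x640x3 uint8, blue, green, red), "fx", "fy", "cx", "cy" (pixels), "k1" (the pictures are not rectified: a ray, as slopes to the right and down, at radius r is drawn at 1 + k1 r^2 times it, then the intrinsics apply), "R" (3x3) and "t" (3): a world point X has camera coordinates R X + t; the wrist camera has in their place "tool_from_camera" (4x4, takes a point from camera to tool coordinates, whose origin is the TCP and whose axes are the flange's). Camera axes: x right, y down, z forward; pixel columns grow to the right and rows downward; lengths in mm; the calibration is good to about 2 mm. A picture is of the moment at which its call begins: read the wrist's pose just before it. There is no depth.
- finish_job(): hands the job in; it is judged then, once.
Trained networks look in the newest picture that a camera, given by its name, has taken for a name from the list of things; names that differ only in an ending like _2 or _b are one class to them, and where a whole thing is asked for, a point or a joint stands for the part that bears it (a point fixed in the world has none). Each returns a list of dicts, best first, with "p" (0 to 1); they miss things now and then, are a little off and sometimes report something else, mostly with a low value. They report only what shows in the picture. A call takes as long as a camera call. They do not tell look-alikes from the thing itself.
- eyes.cut_out(camera, label): "mask" (480x640 bool, what is visible of it).
- eyes.landmark_of(camera, label): "point" ([x, y, z] in mm, in the coordinates of the camera as it stood for that picture, good to about 4 mm: a listed point, or the origin of a listed thing).
The state is a dict: "time_s": time; "joints": joint angles; "dq": joint speeds; "tau": joint torques, N m; "eef_pos": TCP position; "ee_rot": TCP orientation; "force": force on the tool from outside, world axes, zero at the start; "wrist_torque": the same for the moment, N m; "grip_width": opening from 0.0 (shut) to 1.0 (fully open); "grip_force": force on a finger pad.
Only numpy, scipy, OpenCV 4.12 (cv2) and the standard library are available. Lean on these libraries where they do the work, as an engineer would, in place of code of your own. Each camera call takes 0.05 s, during which the arm holds its last target. There are 200 camera calls.

## Working session

There is one attempt and no reset: what is moved stays moved. The work goes in short steps, Python scripts to look and compute and a tool call to move; the robot and the scene stay as the last step left them, time stands still between calls to the robot, and variables do not carry over. Pictures are saved under pics/ and viewed, at most 10 in all, crops included, and the job is handed in when it is done.

Besides the shell and the picture viewer there is one more tool, called after ">>>" by a JSON object that holds its "api" and its "payload". step_arm: Moves the arm, as the interface text tells. Its arguments: {"type":"object","properties":{"increments":{"type":"array"},"fingers":{"type":"number"},"squeeze":{"type":"number"}},"required":["increments"]}

```bash
mkdir -p pics; cat > h.py <<'E'
import numpy as np, cv2
from rig import ctrl, eyes, finish_job
from scipy.spatial.transform import Rotation as Ro
def toolT():
    s=ctrl.sense(); q=s["ee_rot"]
    T=np.eye(4); T[:3,:3]=Ro.from_quat([q[1],q[2],q[3],q[0]]).as_matrix(); T[:3,3]=s["eef_pos"]; return T
def cam2world(c,T,p):
    if "R" in c: return np.array(c["R"]).T@(np.array(p)-np.array(c["t"]))
    return (T@np.array(c["tool_from_camera"])@np.append(p,1))[:3]
def pix2world(c,T,uv,z):
    d=np.array([(uv[0]-c["cx"])/c["fx"],(uv[1]-c["cy"])/c["fy"]]); u=d.copy()
    for _ in range(20): u=d/(1+c["k1"]*(u@u))
    o=cam2world(c,T,[0,0,0]); e=cam2world(c,T,[u[0],u[1],1])-o
    return o+e*(z-o[2])/e[2]
E
python3 - <<'E'
from h import *
for n in("top","side","wrist"):
    T=toolT(); c=eyes.capture(n); cv2.imwrite(f"pics/{n}0.png",c["frame"])
    for l in("damper_hinge","damper_grip","spool","tray","duct","board","tub","flux","driver"):
        for d in eyes.landmark_of(n,l)[:4]:
            print(n,l,round(d["p"],2),cam2world(c,T,d["point"]).round(0))
print(ctrl.sense())
E
```

```text
top damper_grip 0.85 [500.  95.  81.]
top spool 0.95 [630.  -5.  45.]
top tray 0.96 [220. 414.   1.]
top tray 0.84 [363. 131.   2.]
top tray 0.65 [438. 396.   1.]
top duct 0.82 [610. 115.  -3.]
top duct 0.39 [500.  95.  87.]
top board 0.93 [ 552. -370.    1.]
top tub 0.94 [ 391. -138.    1.]
top flux 0.87 [760. 196.  -1.]
top flux 0.19 [679. 401.  -1.]
top driver 0.54 [680. 399.   0.]
side damper_hinge 0.72 [611. 116.  83.]
side damper_grip 0.84 [499.  99.  83.]
side spool 0.62 [630. -11.  44.]
side tray 0.73 [441. 391.   1.]
side tray 0.68 [358. 128.  -0.]
side tray 0.6 [224. 415.  -3.]
side tray 0.4 [627. -12.  42.]
side duct 0.95 [616. 120.   1.]
side board 0.75 [ 556. -365.   -2.]
side tub 0.97 [ 394. -138.    0.]
side flux 0.88 [756. 198.   8.]
side driver 0.58 [678. 396.  -3.]
side driver 0.48 [ 392. -137.   -0.]
{'time_s': 1.5, 'joints': array([-1.40239089e+00,  3.12922238e-01,  1.49772315e+00,  1.23510946e-05,
        1.33098796e+00, -2.23388455e-01]), 'dq': array([ 0.00025511, -0.00075479, -0.00011627,  0.00060365, -0.00164296,
        0.00150727]), 'tau': array([-1.88226945e-04, -4.12163222e+01, -2.59900296e+01, -2.52355121e-04,
        4.70913383e-04, -2.11266311e-06]), 'eef_pos': array([ 200.46705245, -485.22204594,  256.27406679]), 'ee_rot': array([-2.01744413e-05,  9.80873762e-01,  1.94644966e-01,  6.55582813e-06]), 'force': array([ 0.37437681,  1.2437067 , -0.03211157]), 'wrist_torque': array([ 0.01135482,  0.06964915, -0.00256976]), 'grip_force': 0.0, 'grip_width': 1.0014301604070832}
```

View pics/top0.png

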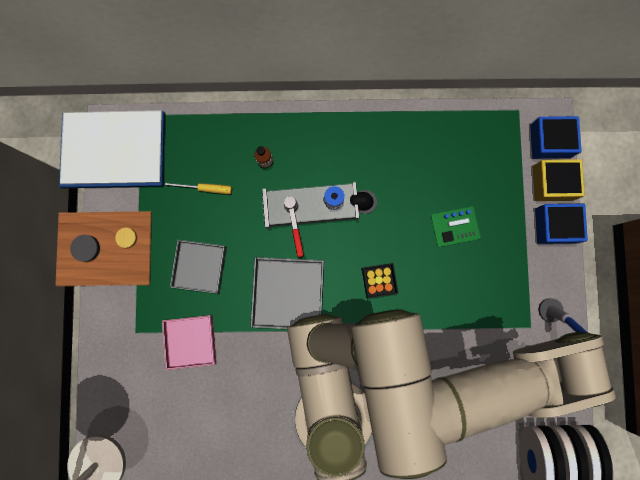

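View pics/side0.png

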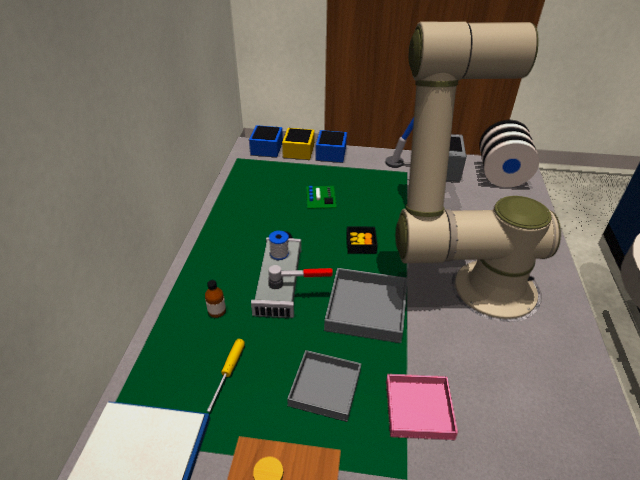

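The top view has three trays: small grey at (198,267), large grey at (288,293) and pink at (190,341). The small grey one fits, because it isn't pink and is the smaller of the two greys. The spool is at (334,197), and the handle runs from its pivot at (290,203) to (300,255). I'll confirm the tray with a crop and measure it.

```bash
python3 - <<'E'
from h import *
cr=[]
for n in("top","side"):
    c=eyes.capture(n)
    for d in eyes.cut_out(n,"tray")[:4]:
        m=d["mask"].astype(np.uint8); ys,xs=np.nonzero(m)
        b=cv2.boxPoints(cv2.minAreaRect(np.c_[xs,ys].astype(np.float32)))
        P=np.array([pix2world(c,None,p,30) for p in b])[:,:2]
        print(n,"tray",round(d["p"],2),b.mean(0).round(),P.mean(0).round(),np.linalg.norm(P-np.roll(P,1,0),axis=1).round(),np.degrees(np.arctan2(*(P[1]-P[0])[::-1])).round(1))
    for l in("spool","duct"):
        for d in eyes.cut_out(n,l)[:2]:
            ys,xs=np.nonzero(d["mask"]); print(n,l,round(d["p"],2),xs.min(),xs.max(),ys.min(),ys.max())
            if n=="top" and l=="duct":
                b=cv2.boxPoints(cv2.minAreaRect(np.c_[xs,ys].astype(np.float32))); print([pix2world(c,None,p,45)[:2].round() for p in b])
            if n=="top" and l=="spool":
                print(pix2world(c,None,((xs.min()+xs.max())/2,(ys.min()+ys.max())/2),110), pix2world(c,None,(xs.mean(),ys.mean()),100))
    if n=="top":
        cv2.imwrite("pics/crop.png",cv2.resize(c["frame"][150:370,150:410],None,fx=3,fy=2.7))
        print([pix2world(c,None,p,z).round() for p,z in(((334,197),110),((290,202),95),((299,240),94),((301,256),94))])
E
```

```text
top tray 0.77 [197. 267.] [439. 391.] [150. 142. 152. 141.] -7.1
top tray 0.58 [189. 342.] [222. 414.] [140. 146. 140. 145.] -85.7
top tray 0.56 [287. 294.] [357. 131.] [202. 202. 205. 202.] -2.6
top spool 0.81 325 344 187 209
[619.01240064  -9.26365547 110.        ] [621.37446998  -8.7419846  100.        ]
top duct 0.91 262 376 183 256
[array([661., 203.]), array([ 679., -129.]), array([ 476., -138.]), array([458., 189.])]
[array([622.,  -8., 110.]), array([612., 116.,  95.]), array([505.,  91.,  94.]), array([460.,  86.,  94.])]
side tray 0.92 [323. 384.] [444. 400.] [139. 161. 154. 156.] -93.0
side tray 0.85 [422. 407.] [221. 426.] [158. 162. 161. 145.] -171.7
side tray 0.26 [278. 279.] [615.  67.] [227. 324. 273. 282.] -108.9
side spool 0.76 269 287 231 258
side duct 0.63 251 331 233 317
side duct 0.23 305 335 185 208
```

View pics/crop.png

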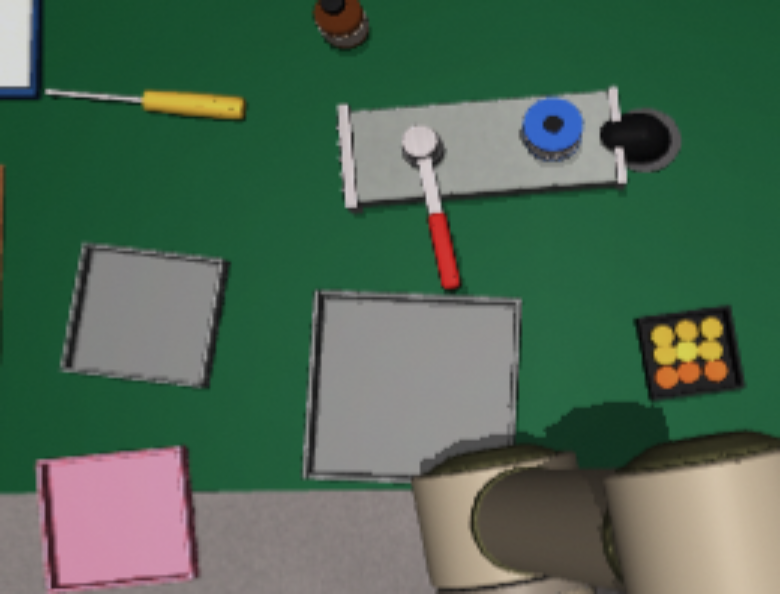

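The crop confirms it: the small grey tray at about (145,315) in the crop is clearly smaller than the large grey one (world ≈(439,393), side about 145 mm against 202 mm). Next I move over the spool while turning the tool to yaw 0.

>>> {"api": "step_arm", "payload": {"increments": [{"dx": 1,"dy": -1,"wz": 0.93},{"dx": 1,"dy": -1,"wz": 0.93},{"dx": 1,"dy": -1,"wz": 0.93},{"dx": 1,"dy": -1,"wz": 0.93},{"dx": 1,"dy": -1}], "fingers": 85}}

```text
invalid input at $.increments[0]: expected keys dx, dy, dz, wx, wy, wz
```

>>> {"api": "step_arm", "payload": {"increments": [{"dx": 1,"dy": -1},{"dx": 1,"dy": -1},{"dx": 1,"dy": -1},{"dx": 1,"dy": -1},{"dx": 1,"dy": -1}]}}

```text
invalid input at $.increments[0]: expected keys dx, dy, dz, wx, wy, wz
```

>>> {"api": "step_arm", "payload": {"increments": [{"dx": 1,"dy": -1,"dz": 0,"wx": 0,"wy": 0,"wz": 0.93},{"dx": 1,"dy": -1,"dz": 0,"wx": 0,"wy": 0,"wz": 0.93},{"dx": 1,"dy": -1,"dz": 0,"wx": 0,"wy": 0,"wz": 0.93},{"dx": 1,"dy": -1,"dz": 0,"wx": 0,"wy": 0,"wz": 0.93},{"dx": 1,"dy": -1,"dz": 0,"wx": 0,"wy": 0,"wz": 0}], "fingers": 85}}

```text
time_s: 2.4
eef_pos: [298.2, -338.3, 256.5]
ee_rot: [0.0, 1.0, -0.001, 0.0]
force: [0.7, -0.7, -0.2]
grip_width: 0.998
grip_force: 0.0
```

>>> {"api": "step_arm", "payload": {"increments": [{"dx": 1,"dy": -1,"dz": 0,"wx": 0,"wy": 0,"wz": 0},{"dx": 1,"dy": -1,"dz": 0,"wx": 0,"wy": 0,"wz": 0},{"dx": 1,"dy": -1,"dz": 0,"wx": 0,"wy": 0,"wz": 0},{"dx": 1,"dy": -1,"dz": 0,"wx": 0,"wy": 0,"wz": 0},{"dx": 1,"dy": -1,"dz": 0,"wx": 0,"wy": 0,"wz": 0}]}}

```text
time_s: 2.9
eef_pos: [423.2, -213.1, 256.4]
ee_rot: [0.0, 1.0, 0.001, 0.0]
force: [-0.2, -0.2, -0.2]
grip_width: 1.0
grip_force: 0.0
```

>>> {"api": "step_arm", "payload": {"increments": [{"dx": 1,"dy": -1,"dz": 0,"wx": 0,"wy": 0,"wz": 0},{"dx": 1,"dy": -1,"dz": 0,"wx": 0,"wy": 0,"wz": 0},{"dx": 1,"dy": -1,"dz": 0,"wx": 0,"wy": 0,"wz": 0},{"dx": 1,"dy": -1,"dz": 0,"wx": 0,"wy": 0,"wz": 0},{"dx": 1,"dy": -1,"dz": 0,"wx": 0,"wy": 0,"wz": 0}]}}

```text
time_s: 3.4
eef_pos: [548.0, -87.8, 256.3]
ee_rot: [0.0, 1.0, 0.001, 0.0]
force: [0.1, -1.0, 0.5]
grip_width: 0.994
grip_force: 0.0
```

>>> {"api": "step_arm", "payload": {"increments": [{"dx": 1,"dy": -1,"dz": 0,"wx": 0,"wy": 0,"wz": 0},{"dx": 1,"dy": -1,"dz": 0,"wx": 0,"wy": 0,"wz": 0},{"dx": 0,"dy": 0,"dz": 0,"wx": 0,"wy": 0,"wz": 0}]}}

```text
time_s: 3.7
eef_pos: [598.6, -36.1, 255.6]
ee_rot: [-0.0, 1.0, 0.003, 0.0]
force: [0.5, -0.7, 0.3]
grip_width: 0.991
grip_force: 0.0
```

```bash
python3 - <<'E'
from h import *
T=toolT(); c=eyes.capture("wrist"); cv2.imwrite("pics/w1.png",c["frame"]); print(T[:3,3].round(1))
for l in("spool","damper_hinge","damper_grip","duct"):
    for d in eyes.landmark_of("wrist",l)[:2]: print(l,round(d["p"],2),cam2world(c,T,d["point"]).round(1))
for l in("spool","duct"):
  for d in eyes.cut_out("wrist",l)[:1]:
    ys,xs=np.nonzero(d["mask"]); print(l,d["p"],xs.min(),xs.max(),ys.min(),ys.max())
E
```

```text
[598.6 -36.1 255.6]
spool 0.88 [627.2  -8.6  42.8]
damper_hinge 0.75 [613.9 114.4  85.3]
damper_hinge 0.58 [443.  390.6  -2.5]
damper_grip 0.88 [501.9  97.1  83.9]
duct 0.75 [ 6.108e+02  1.131e+02 -1.000e-01]
duct 0.55 [765.1 197.5  -2.5]
spool 0.91 250 318 161 234
duct 0.97 78 408 134 322
```

View pics/w1.png

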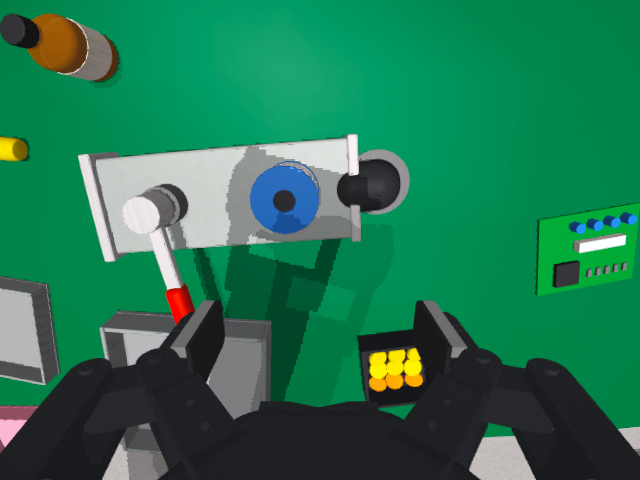

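The wrist view shows the spool's hole at (284,201), the hub at (148,212), the duct's top edges (112,155)-(346,138) and (118,258)-(350,237), and the near end of the red grip at (177,290).

```bash
python3 - <<'E'
from h import *
T=toolT(); c=eyes.capture("wrist")
for n,p,z in(("spool",(284,201),108),("e1",(112,155),45),("e1b",(346,138),45),("e2",(118,256),45),("e2b",(350,237),45),("hub",(142,214),95),("arm",(177,288),94)):
    print(n,pix2world(c,T,p,z).round(1))
E
```

```text
spool [626.1 -12.  108. ]
e1 [661.6 164.6  45. ]
e1b [675.7 -66.2  45. ]
e2 [555.5 176.7  45. ]
e2b [577.3 -72.8  45. ]
hub [612.7 114.7  95. ]
arm [541.5  92.6  94. ]
```

>>> {"api": "step_arm", "payload": {"increments": [{"dx": 1,"dy": -1,"dz": 0.6,"wx": 0,"wy": 0,"wz": 0},{"dx": 0.1,"dy": -0.04,"dz": 1,"wx": 0,"wy": 0,"wz": 0},{"dx": 0,"dy": 0,"dz": 1,"wx": 0,"wy": 0,"wz": 0},{"dx": 0,"dy": 0,"dz": 1,"wx": 0,"wy": 0,"wz": 0},{"dx": 0,"dy": 0,"dz": 1,"wx": 0,"wy": 0,"wz": 0}]}}

```text
time_s: 4.6
eef_pos: [624.2, -13.2, 140.5]
ee_rot: [0.0, 1.0, 0.001, 0.0]
force: [-0.1, -0.7, -0.3]
grip_width: 0.994
grip_force: 0.0
```

>>> {"api": "step_arm", "payload": {"increments": [{"dx": 0,"dy": 0,"dz": 0.8,"wx": 0,"wy": 0,"wz": 0},{"dx": 0,"dy": 0,"dz": 0.8,"wx": 0,"wy": 0,"wz": 0},{"dx": 0,"dy": 0,"dz": 0.6,"wx": 0,"wy": 0,"wz": 0},{"dx": 0,"dy": 0,"dz": 0,"wx": 0,"wy": 0,"wz": 0}]}}

```text
time_s: 5.0
eef_pos: [623.5, -13.0, 84.5]
ee_rot: [-0.0, 1.0, 0.001, -0.002]
force: [-0.8, -0.5, -1.0]
grip_width: 0.996
grip_force: 0.0
```

>>> {"api": "step_arm", "payload": {"increments": [{"dx": 0,"dy": 0,"dz": 0,"wx": 0,"wy": 0,"wz": 0},{"dx": 0,"dy": 0,"dz": 0,"wx": 0,"wy": 0,"wz": 0},{"dx": 0,"dy": 0,"dz": 0,"wx": 0,"wy": 0,"wz": 0},{"dx": 0,"dy": 0,"dz": 0,"wx": 0,"wy": 0,"wz": 0},{"dx": 0,"dy": 0,"dz": 0,"wx": 0,"wy": 0,"wz": 0}], "fingers": 40, "squeeze": 40}}

```text
time_s: 5.5
eef_pos: [625.1, -12.5, 87.8]
ee_rot: [-0.0, 1.0, 0.001, 0.001]
force: [-0.4, 3.9, 6.0]
grip_width: 0.612
grip_force: 42.6
```

>>> {"api": "step_arm", "payload": {"increments": [{"dx": 0,"dy": 0,"dz": -0.3,"wx": 0,"wy": 0,"wz": 0},{"dx": 0,"dy": 0,"dz": -0.7,"wx": 0,"wy": 0,"wz": 0},{"dx": 0,"dy": 0,"dz": -1,"wx": 0,"wy": 0,"wz": 0},{"dx": 0,"dy": 0,"dz": -1,"wx": 0,"wy": 0,"wz": 0},{"dx": 0,"dy": 0,"dz": -0.8,"wx": 0,"wy": 0,"wz": 0}]}}

```text
time_s: 6.0
eef_pos: [624.2, -13.1, 182.7]
ee_rot: [0.0, 1.0, 0.001, -0.0]
force: [0.3, 0.2, -5.5]
grip_width: 0.615
grip_force: 43.1
```

```bash
python3 - <<'E'
from h import *
T=toolT(); print(T[:3,3].round(1),ctrl.sense()["grip_width"],ctrl.sense()["grip_force"])
for n in("wrist","top","side"):
  c=eyes.capture(n); 
  if n=="wrist": cv2.imwrite("pics/w2.png",c["frame"])
  for d in eyes.landmark_of(n,"spool")[:1]: print(n,round(d["p"],2),cam2world(c,T,d["point"]).round(1))
E
```

```text
[624.2 -13.1 182.7] 0.6146294879631284 43.07824395596981
wrist 0.65 [628.  -14.5 136.4]
side 0.79 [628.7 -16.1 137.6]
```

View pics/w2.png

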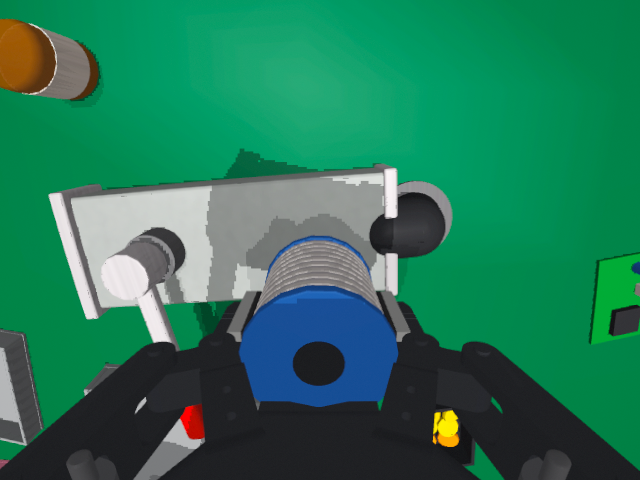

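The spool hangs upright with the pads on its winding (top flange hole at (318,362)), so the grasp is good. Now I carry it to the tray.

>>> {"api": "step_arm", "payload": {"increments": [{"dx": -0.3,"dy": -0.6,"dz": 0,"wx": 0,"wy": 0,"wz": 0},{"dx": -0.5,"dy": -1,"dz": 0,"wx": 0,"wy": 0,"wz": 0},{"dx": -0.5,"dy": -1,"dz": 0,"wx": 0,"wy": 0,"wz": 0},{"dx": -0.5,"dy": -1,"dz": 0,"wx": 0,"wy": 0,"wz": 0},{"dx": -0.5,"dy": -1,"dz": 0,"wx": 0,"wy": 0,"wz": 0}]}}

```text
time_s: 6.8
eef_pos: [565.2, 103.7, 180.4]
ee_rot: [-0.0, 1.0, 0.001, -0.001]
force: [0.6, 1.2, -4.2]
grip_width: 0.612
grip_force: 43.3
```

>>> {"api": "step_arm", "payload": {"increments": [{"dx": -0.5,"dy": -1,"dz": 0,"wx": 0,"wy": 0,"wz": 0},{"dx": -0.5,"dy": -1,"dz": 0,"wx": 0,"wy": 0,"wz": 0},{"dx": -0.5,"dy": -1,"dz": 0,"wx": 0,"wy": 0,"wz": 0},{"dx": -0.5,"dy": -1,"dz": 0,"wx": 0,"wy": 0,"wz": 0},{"dx": -0.5,"dy": -1,"dz": 0,"wx": 0,"wy": 0,"wz": 0}]}}

```text
time_s: 7.3
eef_pos: [502.3, 228.3, 180.5]
ee_rot: [0.0, 1.0, 0.001, -0.001]
force: [0.1, 1.3, -5.1]
grip_width: 0.611
grip_force: 43.3
```

>>> {"api": "step_arm", "payload": {"increments": [{"dx": -0.5,"dy": -1,"dz": 0,"wx": 0,"wy": 0,"wz": 0},{"dx": -0.5,"dy": -1,"dz": 0,"wx": 0,"wy": 0,"wz": 0},{"dx": -0.5,"dy": -1,"dz": 0,"wx": 0,"wy": 0,"wz": 0},{"dx": -0.4,"dy": -1,"dz": 0,"wx": 0,"wy": 0,"wz": 0},{"dx": 0,"dy": 0,"dz": 0,"wx": 0,"wy": 0,"wz": 0}]}}

```text
time_s: 7.8
eef_pos: [453.7, 329.4, 180.5]
ee_rot: [-0.0, 1.0, 0.003, -0.001]
force: [-0.2, -0.2, -6.2]
grip_width: 0.613
grip_force: 43.7
```

```bash
python3 - <<'E'
from h import *
T=toolT(); print(T[:3,3].round(1),ctrl.sense()["grip_force"])
for n in("wrist","side","top"):
  c=eyes.capture(n)
  for l in("tray","spool"):
    for d in eyes.landmark_of(n,l)[:4]: print(n,l,round(d["p"],2),cam2world(c,T,d["point"]).round(1))
E
```

```text
[453.7 329.4 180.5] 43.705327212810516
wrist tray 0.91 [445.4 389.7  -0.9]
wrist tray 0.85 [361.6 128.7  -0.5]
wrist spool 0.77 [456.2 328.6 134.8]
side tray 0.95 [359.8 127.9  -0.8]
side tray 0.88 [443.5 396.3   0.6]
side tray 0.71 [222.3 412.5  -3.1]
side spool 0.57 [459.2 323.3 135.1]
top tray 0.74 [434.8 394.   -0.9]
top tray 0.62 [361.2 130.1   1.7]
top tray 0.57 [ 2.185e+02  4.146e+02 -2.000e-01]
```

>>> {"api": "step_arm", "payload": {"increments": [{"dx": -0.2,"dy": -1,"dz": 0,"wx": 0,"wy": 0,"wz": 0},{"dx": -0.2,"dy": -1,"dz": 0,"wx": 0,"wy": 0,"wz": 0},{"dx": -0.16,"dy": -0.54,"dz": 0.6,"wx": 0,"wy": 0,"wz": 0},{"dx": 0,"dy": 0,"dz": 1,"wx": 0,"wy": 0,"wz": 0},{"dx": 0,"dy": 0,"dz": 1,"wx": 0,"wy": 0,"wz": 0}]}}

```text
time_s: 8.75
eef_pos: [441.6, 390.2, 114.4]
ee_rot: [0.0, 1.0, 0.001, -0.0]
force: [0.1, 0.2, -5.4]
grip_width: 0.613
grip_force: 44.2
```

>>> {"api": "step_arm", "payload": {"increments": [{"dx": 0,"dy": 0,"dz": 1,"wx": 0,"wy": 0,"wz": 0},{"dx": 0,"dy": 0,"dz": 0.8,"wx": 0,"wy": 0,"wz": 0},{"dx": 0,"dy": 0,"dz": 0.4,"wx": 0,"wy": 0,"wz": 0},{"dx": 0,"dy": 0,"dz": 0,"wx": 0,"wy": 0,"wz": 0}]}}

```text
time_s: 9.15
eef_pos: [441.4, 389.6, 59.6]
ee_rot: [0.001, 1.0, 0.001, -0.001]
force: [-0.6, -0.5, -4.3]
grip_width: 0.612
grip_force: 44.1
```

Bottom is now about 10 mm above the tray floor, so I lower it slowly until I feel contact.

>>> {"api": "step_arm", "payload": {"increments": [{"dx": 0,"dy": 0,"dz": 0.1,"wx": 0,"wy": 0,"wz": 0},{"dx": 0,"dy": 0,"dz": 0.1,"wx": 0,"wy": 0,"wz": 0},{"dx": 0,"dy": 0,"dz": 0.1,"wx": 0,"wy": 0,"wz": 0},{"dx": 0,"dy": 0,"dz": 0,"wx": 0,"wy": 0,"wz": 0}]}}

```text
time_s: 9.55
eef_pos: [442.0, 390.3, 53.8]
ee_rot: [-0.0, 1.0, 0.001, 0.0]
force: [0.6, 0.0, -5.0]
grip_width: 0.61
grip_force: 44.1
```

>>> {"api": "step_arm", "payload": {"increments": [{"dx": 0,"dy": 0,"dz": 0.08,"wx": 0,"wy": 0,"wz": 0},{"dx": 0,"dy": 0,"dz": 0.08,"wx": 0,"wy": 0,"wz": 0},{"dx": 0,"dy": 0,"dz": 0,"wx": 0,"wy": 0,"wz": 0}]}}

```text
time_s: 9.85
eef_pos: [441.9, 390.2, 49.5]
ee_rot: [0.0, 1.0, 0.001, -0.0]
force: [-0.3, -0.5, -4.6]
grip_width: 0.606
grip_force: 44.1
```

>>> {"api": "step_arm", "payload": {"increments": [{"dx": 0,"dy": 0,"dz": 0.06,"wx": 0,"wy": 0,"wz": 0},{"dx": 0,"dy": 0,"dz": 0.04,"wx": 0,"wy": 0,"wz": 0},{"dx": 0,"dy": 0,"dz": 0,"wx": 0,"wy": 0,"wz": 0}]}}

```text
time_s: 10.15
eef_pos: [442.0, 390.2, 47.1]
ee_rot: [0.0, 1.0, 0.001, -0.0]
force: [-0.3, -0.1, -5.1]
grip_width: 0.611
grip_force: 44.1
```

>>> {"api": "step_arm", "payload": {"increments": [{"dx": 0,"dy": 0,"dz": 0.06,"wx": 0,"wy": 0,"wz": 0},{"dx": 0,"dy": 0,"dz": 0.04,"wx": 0,"wy": 0,"wz": 0},{"dx": 0,"dy": 0,"dz": 0,"wx": 0,"wy": 0,"wz": 0}]}}

```text
time_s: 10.45
eef_pos: [442.1, 390.3, 46.9]
ee_rot: [0.0, 1.0, 0.001, 0.0]
force: [-7.2, -5.8, 14.3]
grip_width: 0.607
grip_force: 45.8
```

It's resting on the floor, so I release and retreat.

>>> {"api": "step_arm", "payload": {"increments": [{"dx": 0,"dy": 0,"dz": -0.06,"wx": 0,"wy": 0,"wz": 0},{"dx": 0,"dy": 0,"dz": 0,"wx": 0,"wy": 0,"wz": 0},{"dx": 0,"dy": 0,"dz": 0,"wx": 0,"wy": 0,"wz": 0},{"dx": 0,"dy": 0,"dz": 0,"wx": 0,"wy": 0,"wz": 0},{"dx": 0,"dy": 0,"dz": 0,"wx": 0,"wy": 0,"wz": 0}], "fingers": 76}}

```text
time_s: 10.95
eef_pos: [442.1, 390.3, 46.2]
ee_rot: [0.0, 1.0, 0.001, -0.0]
force: [0.2, -0.2, -0.5]
grip_width: 0.89
grip_force: 0.0
```

>>> {"api": "step_arm", "payload": {"increments": [{"dx": 0,"dy": 0,"dz": -0.3,"wx": 0,"wy": 0,"wz": 0},{"dx": 0,"dy": 0,"dz": -0.7,"wx": 0,"wy": 0,"wz": 0},{"dx": 0,"dy": 0,"dz": -1,"wx": 0,"wy": 0,"wz": 0},{"dx": 0,"dy": 0,"dz": -1,"wx": 0,"wy": 0,"wz": 0},{"dx": 0,"dy": 0,"dz": -1,"wx": 0,"wy": 0,"wz": 0}]}}

```text
time_s: 11.45
eef_pos: [442.0, 390.2, 147.9]
ee_rot: [-0.0, 1.0, 0.001, 0.0]
force: [0.5, 0.6, 0.3]
grip_width: 0.892
grip_force: 0.0
```

```bash
python3 - <<'E'
from h import *
T=toolT(); print(T[:3,3].round(1))
for n in("wrist","side"):
  c=eyes.capture(n); cv2.imwrite(f"pics/{n}3.png",c["frame"])
  for l in("tray","spool","damper_grip","damper_hinge"):
    for d in eyes.landmark_of(n,l)[:2]: print(n,l,round(d["p"],2),cam2world(c,T,d["point"]).round(1))
E
```

```text
[442.  390.2 147.9]
wrist tray 0.75 [361.3 129.    0.6]
wrist spool 0.72 [443.4 388.7   0.8]
side tray 0.87 [442.3 392.6   0.5]
side tray 0.65 [220.6 413.4  -2. ]
side spool 0.87 [443.9 385.1   1.2]
side damper_hinge 0.7 [612.3 118.3  85.8]
```

View pics/wrist3.png

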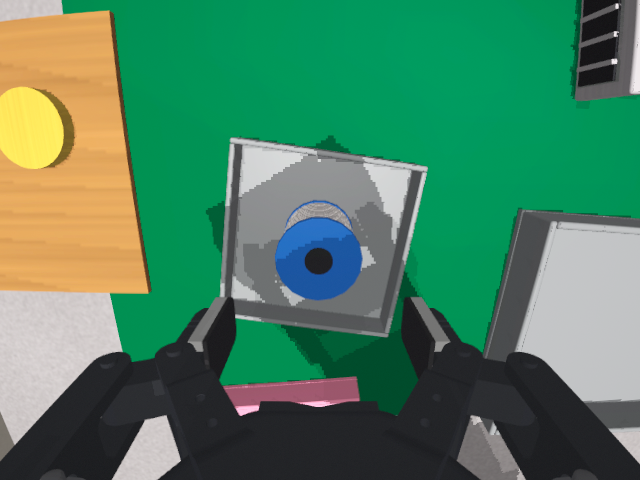

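The spool stands upright in the middle of the small grey tray: flange at (318,258), tray corners (232,140) to (388,333). Next I close the fingers and go to the far (+y) side of the handle.

>>> {"api": "step_arm", "payload": {"increments": [{"dx": 0.18,"dy": 1,"dz": 0,"wx": 0,"wy": 0,"wz": 0},{"dx": 0.18,"dy": 1,"dz": 0,"wx": 0,"wy": 0,"wz": 0},{"dx": 0.18,"dy": 1,"dz": 0,"wx": 0,"wy": 0,"wz": 0},{"dx": 0.18,"dy": 1,"dz": 0,"wx": 0,"wy": 0,"wz": 0},{"dx": 0.18,"dy": 1,"dz": 0,"wx": 0,"wy": 0,"wz": 0}], "fingers": 0}}

```text
time_s: 12.45
eef_pos: [464.8, 264.3, 146.0]
ee_rot: [0.0, 1.0, 0.001, -0.0]
force: [0.2, 0.0, -0.3]
grip_width: 0.033
grip_force: 0.0
```

>>> {"api": "step_arm", "payload": {"increments": [{"dx": 0.18,"dy": 1,"dz": 0,"wx": 0,"wy": 0,"wz": 0},{"dx": 0.18,"dy": 1,"dz": 0,"wx": 0,"wy": 0,"wz": 0},{"dx": 0.18,"dy": 1,"dz": 0,"wx": 0,"wy": 0,"wz": 0},{"dx": 0.18,"dy": 0.6,"dz": 0,"wx": 0,"wy": 0,"wz": 0},{"dx": 0,"dy": 0,"dz": 0,"wx": 0,"wy": 0,"wz": 0}]}}

```text
time_s: 12.95
eef_pos: [483.4, 174.0, 146.1]
ee_rot: [0.0, 1.0, -0.0, -0.0]
force: [0.1, -0.2, -0.2]
grip_width: -0.003
grip_force: 0.0
```

```bash
python3 - <<'E'
from h import *
T=toolT(); print(T[:3,3].round(1))
for n in("wrist","side","top"):
  c=eyes.capture(n)
  if n=="wrist": cv2.imwrite(f"pics/{n}4.png",c["frame"])
  for l in("damper_grip","damper_hinge"):
    for d in eyes.landmark_of(n,l)[:1]: print(n,l,round(d["p"],2),cam2world(c,T,d["point"]).round(1))
E
```

```text
[483.4 174.  146.1]
wrist damper_grip 0.86 [501.2  96.3  82.8]
wrist damper_hinge 0.55 [613.4 115.5  83.6]
side damper_grip 0.67 [501.5  98.3  88.5]
side damper_hinge 0.86 [615.7 117.2  82.1]
top damper_grip 0.57 [499.9  92.   86.2]
top damper_hinge 0.97 [613.9 118.2  82.6]
```

View pics/wrist4.png

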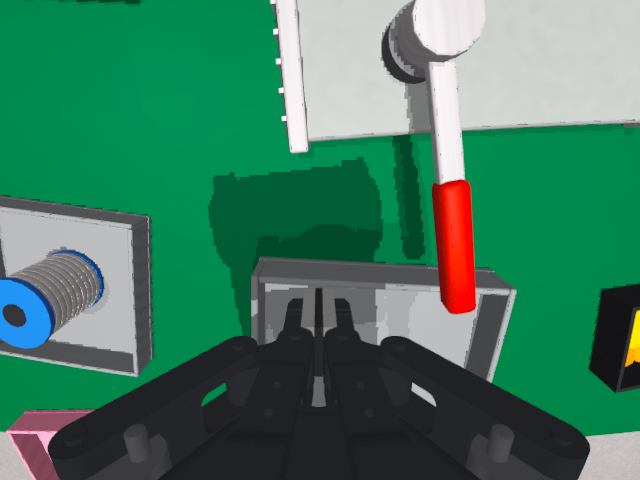

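The handle is untouched (grip about (455,245), hub (450,25)), and the closed fingers are on its +y side. I lower and make contact.

>>> {"api": "step_arm", "payload": {"increments": [{"dx": 0,"dy": 0,"dz": 1,"wx": 0,"wy": 0,"wz": 0},{"dx": 0,"dy": 0,"dz": 1,"wx": 0,"wy": 0,"wz": 0},{"dx": 0.2,"dy": 0.6,"dz": 0.36,"wx": 0,"wy": 0,"wz": 0},{"dx": 0.1,"dy": 0.7,"dz": 0,"wx": 0,"wy": 0,"wz": 0},{"dx": 0.1,"dy": 0.5,"dz": 0,"wx": 0,"wy": 0,"wz": 0}]}}

```text
time_s: 13.9
eef_pos: [493.1, 129.7, 87.1]
ee_rot: [0.0, 1.0, 0.001, -0.0]
force: [0.2, 0.5, 0.5]
grip_width: 0.0
grip_force: 0.0
```

>>> {"api": "step_arm", "payload": {"increments": [{"dx": 0,"dy": 0.3,"dz": 0,"wx": 0,"wy": 0,"wz": 0},{"dx": 0,"dy": 0.3,"dz": 0,"wx": 0,"wy": 0,"wz": 0},{"dx": 0,"dy": 0.3,"dz": 0,"wx": 0,"wy": 0,"wz": 0}]}}

```text
time_s: 14.2
eef_pos: [493.4, 108.0, 87.6]
ee_rot: [-0.0, 1.0, 0.001, 0.001]
force: [1.0, 4.8, -1.1]
grip_width: -0.0
grip_force: 1.8
```

>>> {"api": "step_arm", "payload": {"increments": [{"dx": 0.08,"dy": 0.64,"dz": 0,"wx": 0,"wy": 0,"wz": 0},{"dx": 0.2,"dy": 0.6,"dz": 0,"wx": 0,"wy": 0,"wz": 0},{"dx": 0.2,"dy": 0.6,"dz": 0,"wx": 0,"wy": 0,"wz": 0},{"dx": 0.37,"dy": 0.53,"dz": 0,"wx": 0,"wy": 0,"wz": 0},{"dx": 0.37,"dy": 0.53,"dz": 0,"wx": 0,"wy": 0,"wz": 0}]}}

```text
time_s: 14.7
eef_pos: [523.7, 35.4, 87.3]
ee_rot: [-0.0, 1.0, 0.001, -0.001]
force: [-1.7, 5.5, 0.3]
grip_width: 0.002
grip_force: 2.0
```

>>> {"api": "step_arm", "payload": {"increments": [{"dx": 0.52,"dy": 0.42,"dz": 0,"wx": 0,"wy": 0,"wz": 0},{"dx": 0.52,"dy": 0.42,"dz": 0,"wx": 0,"wy": 0,"wz": 0},{"dx": 0.6,"dy": 0.26,"dz": 0,"wx": 0,"wy": 0,"wz": 0},{"dx": 0.4,"dy": 0.2,"dz": 0,"wx": 0,"wy": 0,"wz": 0}]}}

```text
time_s: 15.1
eef_pos: [574.8, 3.0, 86.9]
ee_rot: [-0.0, 1.0, 0.001, -0.001]
force: [-4.1, 3.1, -0.4]
grip_width: -0.003
grip_force: 1.8
```

>>> {"api": "step_arm", "payload": {"increments": [{"dx": 0.3,"dy": 0.05,"dz": 0,"wx": 0,"wy": 0,"wz": 0},{"dx": 0.25,"dy": 0.05,"dz": 0,"wx": 0,"wy": 0,"wz": 0},{"dx": 0.2,"dy": 0.05,"dz": 0,"wx": 0,"wy": 0,"wz": 0},{"dx": 0,"dy": 0,"dz": 0,"wx": 0,"wy": 0,"wz": 0}]}}

```text
time_s: 15.5
eef_pos: [594.2, -0.7, 87.3]
ee_rot: [0.0, 1.0, 0.001, 0.0]
force: [0.6, 0.2, -0.4]
grip_width: 0.003
grip_force: 0.0
```

>>> {"api": "step_arm", "payload": {"increments": [{"dx": 0.1,"dy": 0,"dz": 0,"wx": 0,"wy": 0,"wz": 0},{"dx": 0.1,"dy": 0,"dz": 0,"wx": 0,"wy": 0,"wz": 0},{"dx": 0,"dy": 0,"dz": 0,"wx": 0,"wy": 0,"wz": 0}]}}

```text
time_s: 15.8
eef_pos: [598.9, -0.8, 87.4]
ee_rot: [0.0, 1.0, 0.001, 0.0]
force: [-2.2, -1.2, 0.1]
grip_width: 0.003
grip_force: 0.9
```

>>> {"api": "step_arm", "payload": {"increments": [{"dx": 0.1,"dy": 0,"dz": 0,"wx": 0,"wy": 0,"wz": 0},{"dx": 0.1,"dy": 0,"dz": 0,"wx": 0,"wy": 0,"wz": 0},{"dx": 0,"dy": 0,"dz": 0,"wx": 0,"wy": 0,"wz": 0}]}}

```text
time_s: 16.1
eef_pos: [602.1, -0.8, 87.3]
ee_rot: [0.0, 1.0, 0.001, -0.003]
force: [-14.1, -3.0, 7.1]
grip_width: -0.004
grip_force: 7.5
```

>>> {"api": "step_arm", "payload": {"increments": [{"dx": 0.06,"dy": 0,"dz": 0,"wx": 0,"wy": 0,"wz": 0},{"dx": 0,"dy": 0,"dz": 0,"wx": 0,"wy": 0,"wz": 0}]}}

```text
time_s: 16.3
eef_pos: [602.3, -0.8, 87.2]
ee_rot: [0.0, 1.0, 0.001, -0.005]
force: [-24.3, -4.5, 10.6]
grip_width: -0.002
grip_force: 11.7
```

It's firmly against the stop: force rises with no more motion. I back off and lift clear.

>>> {"api": "step_arm", "payload": {"increments": [{"dx": -0.3,"dy": 0,"dz": 0,"wx": 0,"wy": 0,"wz": 0},{"dx": -0.8,"dy": 0,"dz": 0,"wx": 0,"wy": 0,"wz": 0},{"dx": -0.8,"dy": 0,"dz": -0.5,"wx": 0,"wy": 0,"wz": 0},{"dx": -0.5,"dy": 0,"dz": -1,"wx": 0,"wy": 0,"wz": 0},{"dx": -0.5,"dy": 0,"dz": -1,"wx": 0,"wy": 0,"wz": 0}]}}

```text
time_s: 16.8
eef_pos: [532.5, -0.6, 150.8]
ee_rot: [-0.0, 1.0, 0.001, 0.001]
force: [0.8, -0.8, -0.8]
grip_width: 0.003
grip_force: 0.0
```

>>> {"api": "step_arm", "payload": {"increments": [{"dx": -0.5,"dy": 0,"dz": -1,"wx": 0,"wy": 0,"wz": 0},{"dx": -0.5,"dy": 0,"dz": -1,"wx": 0,"wy": 0,"wz": 0},{"dx": 0,"dy": 0,"dz": -1,"wx": 0,"wy": 0,"wz": 0},{"dx": 0,"dy": 0,"dz": 0,"wx": 0,"wy": 0,"wz": 0}]}}

```text
time_s: 17.2
eef_pos: [509.2, -0.9, 228.5]
ee_rot: [0.001, 1.0, 0.001, 0.004]
force: [0.0, -0.8, -0.3]
grip_width: -0.0
grip_force: 0.0
```

```bash
python3 - <<'E'
from h import *
T=toolT(); print(T[:3,3].round(1),ctrl.sense()["force"].round(1))
for n in("wrist","side"):
  c=eyes.capture(n); cv2.imwrite(f"pics/{n}5.png",c["frame"])
  for l in("damper_grip","damper_hinge","spool","tray","board","tub","flux","driver"):
    for d in eyes.landmark_of(n,l)[:1]: print(n,l,round(d["p"],2),cam2world(c,T,d["point"]).round(1))
E
```

```text
[509.2  -0.9 228.5] [ 0.  -0.8 -0.3]
wrist damper_grip 0.58 [625.4   4.6  83.8]
wrist tray 0.94 [358.8 129.5  -0.6]
wrist tub 0.56 [ 393.2 -135.2    0.7]
side damper_grip 0.88 [623.5   5.7  89. ]
side damper_hinge 0.81 [612.1 115.1  84. ]
side spool 0.91 [446.7 387.6   3.1]
side tray 0.98 [358.2 127.5  -0.7]
side board 0.84 [ 555.1 -366.2   -3.5]
side tub 0.97 [ 3.932e+02 -1.364e+02 -2.000e-01]
side flux 0.94 [760.1 198.6   5.3]
side driver 0.57 [678.9 397.2  -1.3]
```

View pics/wrist5.png

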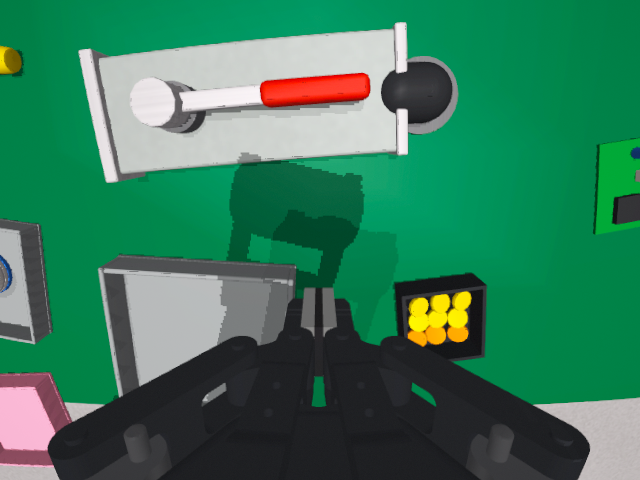

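View pics/side5.png

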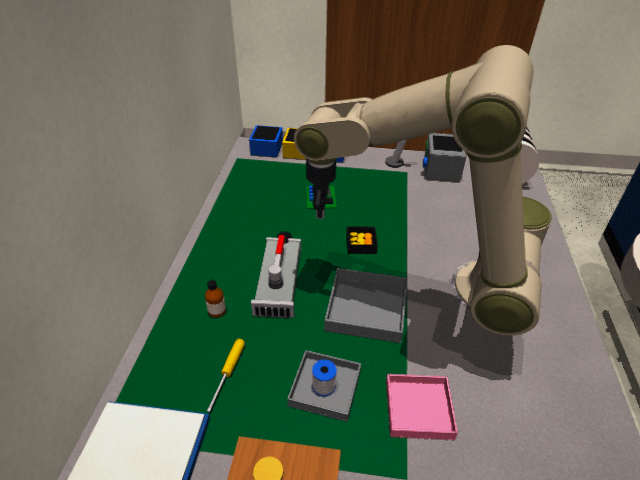

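The handle lies along the duct (wrist view: hub (155,103), grip (315,88), parallel to the duct's edges). In the side view the spool stands upright in the small grey tray (324,378), and the board, tub, flux bottle and screwdriver haven't moved. I'm handing it in.

```bash
python3 -c "
from h import *
print(finish_job())"
```

```text
the job is handed in; nothing more can be done
None
```

The job is handed in: the spool stands upright in the small grey tray, the red handle is fully open against its stop, and the other items haven't moved (about 17 s of the 59 s allowed).

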